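# Scrape the pipe fittings off the shovel into the shallow tray

## Task

Pick up the loaded hand shovel by its wooden handle, press the front edge of its blade on the rim of the shallow wooden tray (not the deep box) while the flange and the hex nut are still on it, and tip the blade so that both slide off into the tray. Move the fittings only with the shovel, never with the fingers; then lay the empty shovel flat on the bench, clear of the tray, and let go.

Things in the scene. Friction and masses are not known exactly. Their poses are not given: they have to be found in the camera images.
- shovel: Hand shovel, loaded, on the bench between tray and box. Origin: centre of blade underside, +x to the open front edge, z up. Blade: aluminium 120 mm long (x -60..60), 124 wide, 3 thick; side and back walls 18-22 high. Wooden handle: flat bar x -180..-60, 26 wide, z 8..38; knob 36 across, 40 high at its end stands on the bench. Hold near x = -100. Fittings slide at 16-24 degrees; 38 clears. 0.28 kg.
- flange: Dark steel pipe floor flange lying flat on the blade: disc 60 mm across and 6 mm thick with a hub 34 mm across, 20 mm high in all, about 0.14 kg. Origin: centre of its underside, z up. An identical spare flange lies on the bench and is not part of the job.
- hexnut: Dark steel hexagonal nut lying flat on the blade beside the flange: 26 mm across flats, 22 mm high, about 0.07 kg. Origin: centre of its underside, z up.
- tray: Shallow square open tray of pale wood fixed to the bench at the robot's left or right: 170 x 170 mm outside, rim 50 mm above the bench, walls and floor 8 mm thick. Origin: centre of its underside, x and y square to its walls, z up. On the other side of the shovel stands the wrong one, a deep pale wooden box (150 x 150 mm, 100 mm high).
Mind the look-alikes: they are no part of the job. Leave any pink look-alike of the flange alone.

How it is judged:
By the outcome, as a careful person would: the job done as asked, in the order asked, and still so for the second after the job is handed in, with the robot touching nothing.
It also fails if it takes over 61 s, if anything falls off the work surface, if the arm or the gripper's body presses on something with over 40 N, if the wrist force passes 120 N, or if a joint passes its speed limit or range.

## Robot

A 6-joint arm with a two-finger parallel gripper is mounted at the origin on the work surface. World frame = base frame: x ahead of the robot, y to its left, z up, the work surface at z = 0. Lengths are in mm, angles in rad, forces in N, time in s.
With the tool pointing down it reaches from about 350 to 875 mm from the base axis. Payload 4.2 kg.
Tool frame: the origin (TCP) lies at the very end of the fingers, on their centre line; the grasp point (between the pads) lies 19 mm behind it; z points along the fingers, y is the direction in which the jaws open and shut (so a half turn about z gives the same grasp; the last joint's range is limited). The gripper opens to 85 mm and grips with 20 to 120 N. Pads are 22 mm wide; open, the fingers measure 114 mm over their backs; the gripper's body (76 mm by 85 mm) begins 54 mm behind the grasp point. The pads swing forward as they close: fully open they stand 13 mm farther back than shut.
Start: joints at [-0.896, 0.385, 0.008, 0, -1.194, -0.259], TCP at [252.464, -571.718, 194.412] pointing down, gripper open.
Joint ranges: [-3.14, 3.14], [-1.21, 2.06], [-1.07, 1.41], [-3.16, 2.05], [-2.99, -0.16], [-3.1, 3.1]. Speed limits (rad/s): [2.79, 2.79, 3.14, 3.14, 3.14, 3.14].

## Interface

Orientations are given as a unit quaternion [x, y, z, w].
In Python, from bench import arm, optics, job gives the robot as it stands.
- The arm moves only by the tool send_rows, never from a script. Its argument "steps" is a list that holds one entry, the list of rows, each a list of 5 numbers: the shift along the tool's x, y, z in cm, then the turn about the tool's z in rad, then the opening, from 0 (shut) to 1 (fully open). A call has 1 to 10 rows; each row shifts and turns the pose as measured when the row begins, along the tool's axes as they then stand; what a row does not reach is not made up. A row lasts 1/12 s, in which the tool goes at most 41.7 mm and 7.16 degrees, less where a joint would pass 70% of its speed; a pose out of reach is approached as far as the arm can. A call with a gripper value outside its range is refused whole. The fingers move at their own pace and stop on an object; the grip force is fixed at half the most. Time passes only in rows, so rows that do not move let the fingers close. It gives the time, the measured TCP pose, the force and the opening at its end, in the units of the state.
- arm.read_state(): the state, without advancing time (a new reading comes with each control period).
- optics.get_image(name): name is "scene" or "side" or "wrist"; returns (picture, depth): 420x560x3 uint8, blue, green, red; 420x560 float32, mm along the optical axis (not along the pixel's ray), 0 where there is no reading.
- optics.get_calibration(name): a dict with "K" (3x3 intrinsics, pixels), "k1" (the pictures are not rectified: a ray, as slopes to the right and down, at radius r is drawn at 1 + k1 r^2 times it, then the intrinsics apply), "rvec" (rotation vector, rad) and "tvec" (3), from world to camera coordinates, as OpenCV has them; the wrist camera has in their place "hand_eye" (4x4, takes a point from camera to tool coordinates, whose origin is the TCP and whose axes are the flange's). Camera axes: x right, y down, z forward; pixel columns grow to the right and rows downward; lengths in mm; the calibration is good to about 2 mm. A picture is of the moment at which its call begins: read the wrist's pose just before it. get_calibration takes no time and is no camera call.
- job.job_done(): hands the job in, once; it reports no verdict.
The state is a dict: "clock": time; "joints": joint angles; "joint_vel": joint speeds; "joint_efforts": joint torques, N m; "position": TCP position; "ee_rot": TCP orientation; "contact_force": force on the tool from outside, world axes, zero at the start; "wrist_torque": the same for the moment, N m; "gripper_width": finger opening in mm.
Only numpy, scipy, OpenCV 4.12 (cv2) and the standard library are available. Lean on these libraries where they do the work, as an engineer would, in place of code of your own. Each camera call takes 0.05 s, during which the arm holds its last target. There are 200 camera calls.

## Working session

There is one attempt and no reset: what is moved stays moved. The work goes in short steps, Python scripts to look and compute and a tool call to move; the robot and the scene stay as the last step left them, time stands still between calls to the robot, and variables do not carry over. Pictures are saved under pics/ and viewed, about 8 in all and at most 12, crops included, and the job is handed in when it is done.

Besides the shell and the picture viewer there is one more tool, called after "Emit:" as name(argument=value, ...), one argument or row to a line, values as JSON. send_rows: Moves the arm, as the interface text tells. Its arguments: {"type":"object","properties":{"steps":{"type":"array","items":{"type":"array","items":{"type":"array","items":{"type":"number"}}}}},"required":["steps"]}

```bash
mkdir -p pics; ls
python3 - <<'E'
from bench import arm,optics
import cv2,numpy as np
s=arm.read_state();print(s)
for n in ("scene","side"):
    p,d=optics.get_image(n);cv2.imwrite(f"pics/{n}0.png",p);np.savez(f"{n}0.npz",p=p,d=d)
    print(n,optics.get_calibration(n))
print(optics.get_calibration("wrist"))
E
```

```text
pics
{'clock': 0.0, 'joints': array([-8.96423050e-01,  3.85554939e-01,  6.60422025e-03, -5.32525692e-04,
       -1.19395208e+00, -2.58571511e-01]), 'joint_vel': array([ 3.91595364e-04,  1.86399982e-03, -3.31902736e-04, -1.49761321e-03,
       -5.41957922e-05,  3.14691539e-04]), 'joint_efforts': array([-1.01086483e-03, -3.92289627e+01,  1.88403511e+01,  4.18618441e+00,
       -4.70101790e-03, -4.05964244e-06]), 'position': array([ 252.19143756, -571.13407886,  193.30919185]), 'ee_rot': array([-2.06310192e-01,  9.78486042e-01,  1.05200771e-03, -2.52644721e-04]), 'contact_force': array([-0.5172584 ,  0.39480467, -0.30125366]), 'wrist_torque': array([0.02382616, 0.00357144, 0.00438567]), 'gripper_width': 85.61816476260161}
scene {'K': array([[435.74901568,   0.        , 275.05397329],
       [  0.        , 435.74901568, 208.86543675],
       [  0.        ,   0.        ,   1.        ]]), 'k1': -0.1100734818573446, 'rvec': array([ 0.65408865,  2.44289318, -1.38743641]), 'tvec': array([ 464.61392668,  -89.0789123 , 1089.98120218])}
side {'K': array([[407.9351405 ,   0.        , 270.39885089],
       [  0.        , 407.9351405 , 210.14989737],
       [  0.        ,   0.        ,   1.        ]]), 'k1': -0.11743124986423065, 'rvec': array([ 0.70996056, -2.44666141,  1.34264187]), 'tvec': array([440.22292523, 186.87166671, 623.68022873])}
{'K': array([[344.35149498,   0.        , 282.391428  ],
       [  0.        , 344.35149498, 202.43939622],
       [  0.        ,   0.        ,   1.        ]]), 'k1': -0.06741131896273304, 'hand_eye': array([[-7.21927670e-04, -9.51215521e-01, -3.08526356e-01,
         7.88731423e+01],
       [ 9.99999508e-01, -4.76715038e-04, -8.70164143e-04,
        -1.11058262e-01],
       [ 6.80634485e-04, -3.08526832e-01,  9.51215397e-01,
        -1.80127551e+02],
       [ 0.00000000e+00,  0.00000000e+00,  0.00000000e+00,
         1.00000000e+00]])}
```

View pics/scene0.png

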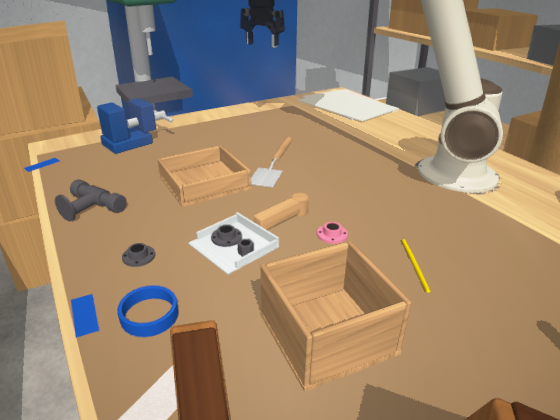

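View pics/side0.png

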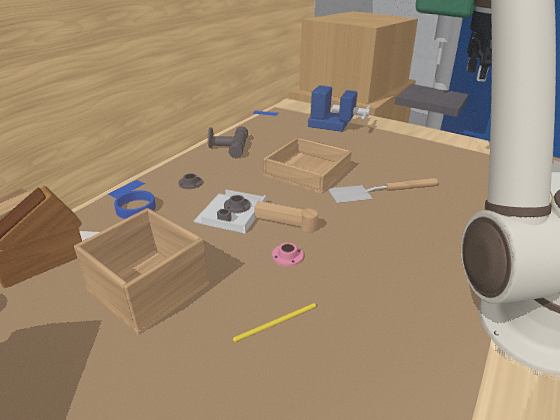

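```bash
cat > h.py <<'E'
import numpy as np,cv2
from bench import arm,optics
from scipy.spatial.transform import Rotation as R
def rays(c,uv):
    K=np.array(c["K"]);q=(np.array(uv,float).reshape(-1,2)-K[:2,2])/K[0,0]
    r=q.copy()
    for _ in range(8): r=q/(1+c["k1"]*(r**2).sum(1,keepdims=True))
    return np.c_[r,np.ones(len(r))]
def pose(c,s=None):
    if "rvec" in c:
        A=cv2.Rodrigues(c["rvec"])[0]; return A.T,-A.T@c["tvec"]
    H=c["hand_eye"];B=R.from_quat(s["ee_rot"]).as_matrix()
    return B@H[:3,:3],B@H[:3,3]+s["position"]
def cloud(n,d,s=None):
    c=optics.get_calibration(n);v,u=np.mgrid[:d.shape[0],:d.shape[1]]
    A,t=pose(c,s);X=rays(c,np.c_[u.ravel(),v.ravel()])*d.reshape(-1,1)
    return (X@A.T+t).reshape(*d.shape,3)
def plane(n,uv,z,s=None):
    c=optics.get_calibration(n);A,t=pose(c,s);r=rays(c,uv)@A.T
    return t+r*((z-t[2])/r[:,2])[:,None]
E
python3 - <<'E'
from h import *
np.set_printoptions(precision=1,suppress=True)
f=np.load("scene0.npz");W=cloud("scene",f["d"]);p=f["p"]
def box(name,m):
    P=W[m];c,sz,a=cv2.minAreaRect(P[:,:2].astype(np.float32));print(name,len(P),np.array(c),np.array(sz),a);print(cv2.boxPoints((c,sz,a)),np.percentile(P[:,2],[2,50,98]))
def reg(u0,u1,v0,v1,lo,hi):
    m=np.zeros(W.shape[:2],bool);m[v0:v1,u0:u1]=1;m&=(W[...,2]>lo)&(W[...,2]<hi)&(f["d"]>0)
    n,l,st,_=cv2.connectedComponentsWithStats(m.astype(np.uint8));return l==1+np.argmax(st[1:,4])
box("tray",reg(150,252,140,205,44,56))
box("shovelhandle",reg(252,315,188,232,30,45))
box("blade walls",reg(185,285,210,272,11,27))
box("box",reg(255,410,240,385,94,106))
print("bench",W[300,230],W[235,170])
g=plane("scene",[[191,243],[234,268],[278,241],[237,215]],10);print(g)
# flange and nut tops
print(plane("scene",[[226,231]],23),plane("scene",[[246,244]],25),plane("scene",[[138,249]],20))
g=plane("side",[[196,221],[249,229],[265,203],[229,192]],8);print(g)
E
```

```text
tray 785 [ 577.5 -270.8] [172.7 172.9] 89.63668060302734
[[ 490.5 -356.5]
 [ 663.3 -357.6]
 [ 664.4 -185. ]
 [ 491.6 -183.9]] [44.2 49.2 52.7]
shovelhandle 644 [501.9 -26.2] [135.2  35.6] 15.12926959991455
[[432.  -26.7]
 [441.3 -61.1]
 [571.8 -25.8]
 [562.5   8.6]] [30.6 39.2 42.5]
blade walls 1333 [587.5 -11.9] [161.5 127.9] 13.025635719299316
[[494.4  32.2]
 [523.2 -92.4]
 [680.6 -56. ]
 [651.8  68.6]] [11.2 19.  26.7]
box 2581 [604.8 269.3] [151.5 150.9] 83.37702178955078
[[521.1 202.7]
 [671.  185.3]
 [688.5 335.8]
 [538.6 353.2]] [ 94.3 100.  102.3]
bench [695.7 131.6   1.7] [720.  -95.    1.6]
[[697.  -37.   10. ]
 [659.   70.5  10. ]
 [552.3  38.3  10. ]
 [578.5 -84.4  10. ]]
[[630.5 -23.2  23. ]] [[617.9  36.1  25. ]] [[792.2 -53.   20. ]]
[[658.2  75.9   8. ]
 [547.3  39.3   8. ]
 [574.8 -63.9   8. ]
 [673.2 -59.7   8. ]]
```

Run:
```python
import cv2,numpy as np
a=cv2.imread("pics/scene0.png")[130:290,140:340];b=cv2.imread("pics/side0.png")[120:270,180:380]
o=np.zeros((600,800,3),np.uint8);x=cv2.resize(a,(500,400),interpolation=2)
y=cv2.resize(b[:, :],(300,225),interpolation=2)
o[:400,:500]=x;o[:225,500:]=y;cv2.imwrite("pics/crop0.png",o[:400])
```

```text
(no output)
```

View pics/crop0.png

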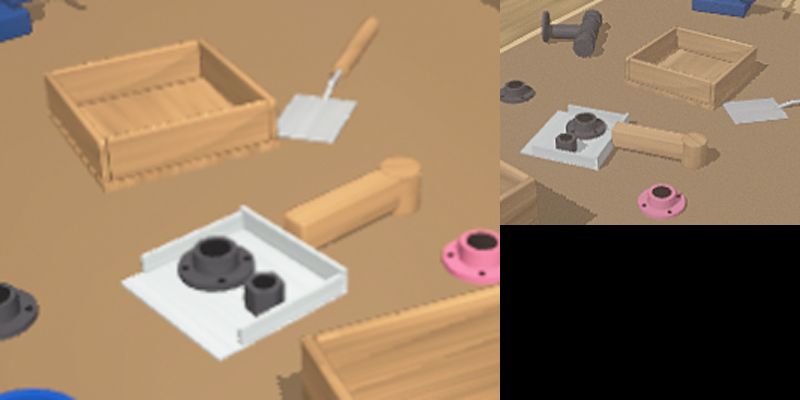

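Loaded shovel: blade at scene (234,243), handle (283,211). The small trowel at (265,177) is empty, with a thin neck, so it isn't the one. The flange on the blade is at (226,235); the spare at (138,253) and the pink one at (333,232) stay put. The shallow tray is at (205,173) and the deep box at (335,310). The crop confirms all of this. Next I move above the handle.

Emit:
send_rows(
  steps=[
    [[-2.8,2.3,0,0,1],[-2.8,2.3,0,0,1],[-2.8,2.3,0,0,1],[-2.8,2.3,0,0,1],[-2.8,2.3,0,0,1],[-2.8,2.3,0,0,1],[-2.8,2.3,0,0,1],[-2.8,2.3,0,0,1],[-2.8,2.3,0,0,1],[-2.8,2.3,0,0.05,1]],
  ],
)

```text
clock: 0.93
position: [417.0, -238.6, 187.3]
ee_rot: [-0.174, 0.985, 0.005, -0.004]
contact_force: [0.5, -0.8, 0.3]
gripper_width: 85.0
```

Emit:
send_rows(
  steps=[
    [[-2.8,2.6,0,0,1],[-2.8,2.6,0,0,1],[-2.8,2.6,0,0,1],[-2.8,2.6,0,0,1],[-2.8,2.6,0,0,1],[-2.8,2.6,0,0,1],[-0.6,0.6,0,0.087,1],[0,0,0,0,1]],
  ],
)

```text
clock: 1.6
position: [528.5, -8.8, 185.9]
ee_rot: [-0.133, 0.991, 0.006, -0.005]
contact_force: [-0.4, -0.7, 0.0]
gripper_width: 85.4
```

Run:
```python
from h import *
np.set_printoptions(precision=2,suppress=True)
s=arm.read_state();p,d=optics.get_image("wrist")
B=R.from_quat(s["ee_rot"]).as_matrix();print(s["position"],B)
W=cloud("wrist",d,s);np.savez("w1.npz",p=p,W=W,d=d)
m=(W[...,2]>28)&(W[...,2]<46)&(d>0)&(np.abs(W[...,1]+19)<60)&(W[...,0]<575)&(W[...,0]>420)
n,l,st,_=cv2.connectedComponentsWithStats(m.astype(np.uint8));m=l==1+np.argmax(st[1:,4])
P=W[m];print(st[1:,4].max());r=cv2.minAreaRect(P[:,:2].astype(np.float32));print(r,cv2.boxPoints(r),np.percentile(P[:,2],[5,50,95]))
Q=P[(P[:,0]>475)&(P[:,0]<560)]
for x in range(480,560,15):
    q=Q[abs(Q[:,0]-x)<5];print(x,q[:,1].min(),q[:,1].max()) if len(q) else 0
cv2.imwrite("pics/w1.png",p)
```

```text
[528.55  -8.82 185.95] [[-0.96 -0.26 -0.01]
 [-0.26  0.96  0.01]
 [ 0.01  0.01 -1.  ]]
3971
((501.32745361328125, -29.41351318359375), (134.80702209472656, 34.87972640991211), 15.118507385253906) [[431.71 -30.16]
 [440.81 -63.83]
 [570.95 -28.67]
 [561.85   5.  ]] [36.52 38.79 41.28]
480 -50.176893863942766 -22.57390718893098
495 -46.56095829629862 -19.05739670640752
510 -43.895689142148086 -15.421199170694043
525 -40.18276043880166 -12.359991772852975
540 -36.34943666701862 -8.816854638824939
555 -33.67674015234128 -5.50186939645797
```

View pics/w1.png

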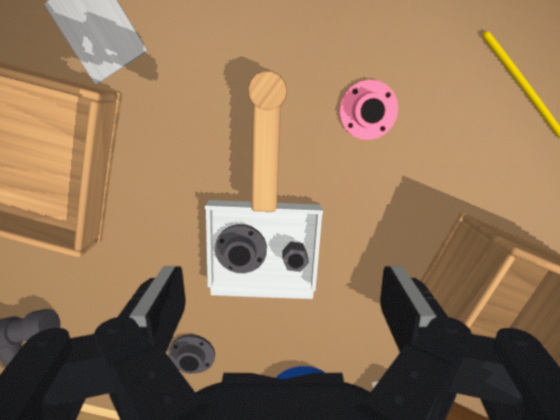

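Emit:
send_rows(
  steps=[
    [[0.1,-1.0,0.5,0.045,1],[0,-0.9,1.5,0,1],[0,0,2.8,0,1],[0,0,2.8,0,1],[0,0,2.8,0,1],[0,0,2.8,0,1],[0,0,1.5,0,1],[0,0,0,0,1]],
  ],
)

```text
clock: 2.32
position: [526.2, -42.0, 33.4]
ee_rot: [-0.102, 0.995, 0.005, -0.004]
contact_force: [-0.9, -0.7, -0.0]
gripper_width: 85.5
```

Emit:
send_rows(
  steps=[
    [[-0.3,0.7,0,0,1],[-0.2,0.3,0,0,1],[0,0,0,0,1],[0,0,0,0,1]],
  ],
)

```text
clock: 2.65
position: [529.3, -34.4, 35.4]
ee_rot: [-0.1, 0.995, 0.005, -0.004]
contact_force: [0.1, 0.0, 0.7]
gripper_width: 85.5
```

Emit:
send_rows(
  steps=[
    [[-0.3,0.6,0.5,0,1],[-0.1,0.4,1.0,0,1],[0,0,1.0,0,1],[0,0,0.4,0,1],[0,0,0,0,1],[0,0,0,0,1]],
  ],
)

```text
clock: 3.15
position: [534.4, -20.3, 7.5]
ee_rot: [-0.101, 0.995, 0.005, 0.001]
contact_force: [-0.6, 0.3, -0.5]
gripper_width: 85.5
```

Emit:
send_rows(
  steps=[
    [[0,-0.4,0.2,0,1],[0,0,0,0,1],[0,0,0,0,1],[0,0,0,0,0.5],[0,0,0,0,0.45],[0,0,0,0,0.4],[0,0,0,0,0.36],[0,0,0,0,0.3],[0,0,0,0,0.2],[0,0,0,0,0.1]],
  ],
)

```text
clock: 3.98
position: [536.4, -24.5, 6.6]
ee_rot: [-0.101, 0.995, 0.005, 0.002]
contact_force: [0.7, 0.1, -0.5]
gripper_width: 8.7
```

Run:
```python
from h import *
s=arm.read_state();print(s["gripper_width"],s["position"])
p,d=optics.get_image("wrist");a,_=optics.get_image("side")
o=np.zeros((420,800,3),np.uint8);o[:,:400]=cv2.resize(p,(400,420));o[:300,400:]=cv2.resize(a[130:280,180:380],(400,300));cv2.imwrite("pics/g1.png",o)
```

```text
8.658463668574326 [536.41423884 -24.46724092   6.64337125]
```

View pics/g1.png

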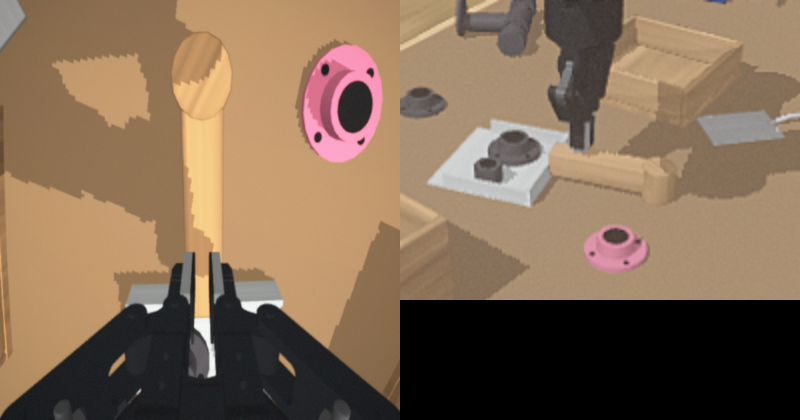

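Run:
```python
from h import *
np.set_printoptions(precision=1,suppress=True)
s=arm.read_state();p,d=optics.get_image("wrist");W=cloud("wrist",d,s)
c=optics.get_calibration("wrist");Hi=np.linalg.inv(c["hand_eye"])
for q in ([0,0,0],[0,0,-19],[0,13,-19],[11,4,0],[11,4,-19],[11,4,-40]):
    x=Hi@np.r_[q,1.];print(q,x[:3],c["K"][0,0]*x[:2]/x[2]+c["K"][:2,2])
for v in (200,240,260,280,300,330,360): print(v,[ (W[v,u].round(0).tolist()) for u in (250,262,270,283,296,305,315)])
cv2.imwrite("pics/g2.png",cv2.resize(p[200:420,180:390],(760,600*0+796))[:600])
P=W[(W[...,2]>100)&(d>0)];print(len(P))
f=(W[...,2]<100)&(d<260)&(d>0)
```

```text
[0, 0, 0] [  0.2  19.4 195.7] [282.8 236.6]
[0, 0, -19] [  0.2  25.3 177.6] [282.8 251.4]
[0, 13, -19] [ 13.2  25.3 177.6] [308.  251.4]
[11, 4, 0] [  4.2   8.9 192.3] [290.  218.4]
[11, 4, -19] [  4.2  14.8 174.2] [290.7 231.7]
[11, 4, -40] [  4.2  21.3 154.2] [291.8 250. ]
200 [[520.0, -47.0, 2.0], [507.0, -40.0, 39.0], [506.0, -37.0, 39.0], [505.0, -31.0, 38.0], [504.0, -25.0, 39.0], [503.0, -21.0, 38.0], [513.0, -11.0, 1.0]]
240 [[544.0, -42.0, 2.0], [526.0, -37.0, 38.0], [526.0, -33.0, 38.0], [524.0, -27.0, 39.0], [523.0, -21.0, 40.0], [522.0, -17.0, 39.0], [537.0, -5.0, 2.0]]
260 [[557.0, -40.0, 3.0], [528.0, -36.0, 55.0], [527.0, -32.0, 55.0], [535.0, -25.0, 38.0], [524.0, -22.0, 56.0], [524.0, -18.0, 56.0], [550.0, -2.0, 2.0]]
280 [[533.0, -39.0, 64.0], [527.0, -35.0, 72.0], [526.0, -32.0, 72.0], [545.0, -23.0, 39.0], [525.0, -22.0, 71.0], [524.0, -19.0, 72.0], [527.0, -14.0, 65.0]]
300 [[524.0, -39.0, 90.0], [527.0, -35.0, 86.0], [459.0, -42.0, 186.0], [557.0, -21.0, 38.0], [527.0, -22.0, 81.0], [522.0, -21.0, 88.0], [521.0, -18.0, 89.0]]
330 [[527.0, -37.0, 102.0], [530.0, -33.0, 97.0], [542.0, -29.0, 81.0], [601.0, -11.0, 4.0], [540.0, -19.0, 81.0], [524.0, -21.0, 102.0], [523.0, -18.0, 102.0]]
360 [[521.0, -37.0, 120.0], [545.0, -31.0, 94.0], [617.0, -16.0, 15.0], [620.0, -7.0, 10.0], [624.0, 3.0, 4.0], [543.0, -16.0, 93.0], [519.0, -21.0, 119.0]]
36215
```

View pics/g2.png

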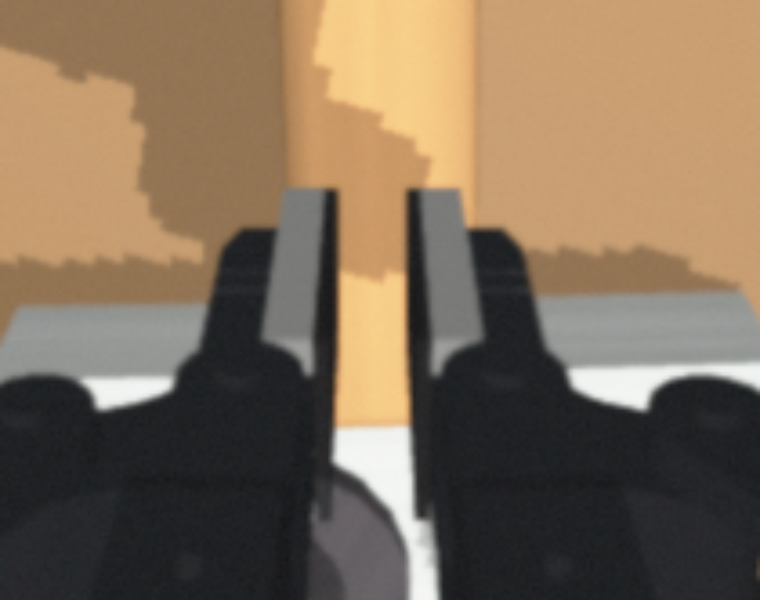

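Run:
```python
from h import *
np.set_printoptions(precision=0,suppress=True)
s=arm.read_state()
for n,w in (("side",(480,600,-80,40)),("scene",(480,600,-80,40))):
    p,d=optics.get_image(n);W=cloud(n,d)
    m=(d>0)&(W[...,0]>w[0])&(W[...,0]<w[1])&(W[...,1]>w[2])&(W[...,1]<w[3])&(p.max(2)<75)&(W[...,2]>5)
    Z=W[m];print(n,len(Z))
    for lo in range(5,100,8):
        q=Z[(Z[:,2]>=lo)&(Z[:,2]<lo+8)];print(lo,len(q),q.min(0) if len(q) else '',q.max(0) if len(q) else '')
```

```text
side 1627
5 0  
13 0  
21 0  
29 0  
37 0  
45 9 [525. -31.  47.] [532.  -5.  53.]
53 15 [525. -30.  54.] [537.  -3.  60.]
61 15 [525. -32.  61.] [538.  -5.  69.]
69 20 [525. -29.  69.] [538.  -5.  77.]
77 7 [520. -31.  77.] [537.  -5.  85.]
85 31 [517. -55.  85.] [539.  12.  93.]
93 55 [514. -60.  93.] [538.  18. 101.]
scene 2225
5 0  
13 0  
21 0  
29 0  
37 1 [543. -29.  45.] [543. -29.  45.]
45 7 [543. -29.  47.] [548. -25.  52.]
53 29 [529. -29.  53.] [547.  -4.  61.]
61 33 [529. -30.  61.] [548.  -5.  69.]
69 34 [529. -30.  69.] [547.  -5.  77.]
77 39 [527. -39.  77.] [550.  -5.  85.]
85 65 [523. -55.  85.] [554.  11.  93.]
93 130 [519. -63.  93.] [555.  17. 101.]
```

The scene and side depth both put the fingertips at z≈46 while the state reports 6.6. The fingers are above the handle, so the reported TCP is about 40 mm too low. I'll open and go down, watching the force.

Emit:
send_rows(
  steps=[
    [[0,0,0,0,1],[0,0,0,0,1],[0,0,0,0,1],[0,0,0,0,1],[0,0,0,0,1],[0,0,0.8,0,1],[0,0,0.8,0,1],[0,0,0,0,1]],
  ],
)

```text
clock: 4.9
position: [536.6, -24.2, -10.6]
ee_rot: [-0.101, 0.995, 0.006, 0.003]
contact_force: [-0.9, -0.0, -0.5]
gripper_width: 85.4
```

Emit:
send_rows(
  steps=[
    [[0,0,0.8,0,1],[0,0,0.8,0,1],[0,0,0.5,0,1],[0,0,0,0,1],[0,0,0,0,0.5],[0,0,0,0,0.4]],
  ],
)

```text
clock: 5.4
position: [535.4, -24.2, -36.1]
ee_rot: [-0.101, 0.995, 0.005, 0.0]
contact_force: [-0.9, 0.7, 0.0]
gripper_width: 64.0
```

Emit:
send_rows(
  steps=[
    [[0,0,0,0,0.4],[0,0,0,0,0.35],[0,0,0,0,0.3],[0,0,0,0,0.25],[0,0,0,0,0.1],[0,0,0,0,0]],
  ],
)

```text
clock: 5.9
position: [536.2, -24.0, -35.2]
ee_rot: [-0.101, 0.995, 0.005, 0.002]
contact_force: [0.8, 0.4, -0.7]
gripper_width: 25.6
```

Emit:
send_rows(
  steps=[
    [[0,0,0,0,0],[0,0,0,0,0],[0,0,-0.3,0,0],[0,0,-0.5,0,0],[0,0,-0.5,0,0],[0,0,0,0,0],[0,0,0,0,0]],
  ],
)

```text
clock: 6.48
position: [531.0, -25.0, -23.6]
ee_rot: [-0.1, 0.995, 0.005, -0.004]
contact_force: [1.3, 0.1, -5.5]
gripper_width: 24.9
```

```bash
cat >> h.py <<'E'
def look(tag):
    """pitch of shovel from grey blade + handle in side/scene depth"""
    s=arm.read_state();print(round(s["clock"],2),s["position"].round(1),s["ee_rot"].round(4),s["contact_force"].round(1),s["wrist_torque"].round(2),round(s["gripper_width"],1))
    out=[]
    for n in ("scene","side"):
        p,d=optics.get_image(n);W=cloud(n,d);np.savez(f"{tag}_{n}.npz",p=p,W=W,d=d);out.append((n,p,W,d))
    return s,out
def blade(p,W,d,c,r=190):
    hsv=cv2.cvtColor(p,cv2.COLOR_BGR2HSV)
    m=(hsv[...,1]<45)&(hsv[...,2]>120)&(d>0)&(np.hypot(W[...,0]-c[0],W[...,1]-c[1])<r)&(W[...,2]>-5)
    n,l,st,_=cv2.connectedComponentsWithStats(m.astype(np.uint8));k=1+np.argmax(st[1:,4]);return l==k
E
python3 - <<'E'
from h import *
np.set_printoptions(precision=1,suppress=True)
s,o=look("l1")
for n,p,W,d in o:
    m=blade(p,W,d,(630,-2),110);P=W[m]
    x=(P[:,:2]-[629,-4])@[.976,.218]
    for a in range(-60,60,20):
        q=P[(x>=a)&(x<a+20),2];print(n,a,len(q),np.percentile(q,[5,25,50]) if len(q) else '')
E
```

```text
6.48 [531.  -25.  -23.6] [-0.1  1.   0.  -0. ] [ 1.3  0.1 -5.5] [-0.   0.3  0. ] 24.9
scene -60 1182 [281.1 304.9 315.6]
scene -40 0 
scene -20 0 
scene 0 0 
scene 20 0 
scene 40 0 
side -60 186 [10.8 11.7 12.8]
side -40 242 [10.6 11.8 13.4]
side -20 136 [ 9.8 12.8 20.4]
side 0 137 [ 9.1 12.2 18.4]
side 20 266 [ 9.5 10.4 11. ]
side 40 173 [ 8.4  9.9 10.5]
```

Emit:
send_rows(
  steps=[
    [[0,0,-0.5,0,0],[0,0,-0.9,0,0],[0,0,-1.0,0,0],[0,0,-1.0,0,0],[0,0,-1.0,0,0],[0,0,-1.0,0,0],[0,0,-1.0,0,0],[0,0,-0.8,0,0],[0,0,-0.4,0,0],[0,0,0,0,0]],
  ],
)

```text
clock: 7.42
position: [530.6, -26.1, 59.8]
ee_rot: [-0.099, 0.995, 0.005, -0.004]
contact_force: [0.0, -0.6, -4.2]
gripper_width: 25.0
```

Emit:
send_rows(
  steps=[
    [[0.6,-0.4,0,0.03,0],[1.2,-0.9,0,0.05,0],[1.2,-1.0,0,0.05,0],[1.1,-1.1,0,0.05,0],[1.1,-1.1,0,0.05,0],[1.0,-1.2,0,0.05,0],[0.9,-1.2,0,0.05,0],[0.9,-1.3,0,0.05,0],[0.8,-1.3,0,0.05,0],[0.5,-0.8,0,0.03,0]],
  ],
)

```text
clock: 8.25
position: [422.6, -132.3, 55.2]
ee_rot: [0.148, 0.989, 0.004, -0.011]
contact_force: [0.3, -0.6, -4.3]
gripper_width: 25.7
```

Emit:
send_rows(
  steps=[
    [[0.5,-1.0,0,0.04,0],[0.6,-1.2,0,0.04,0],[0.5,-1.2,0,0.03,0],[0.4,-1.2,0,0.03,0],[0.2,-0.8,0,0,0],[0,0,0,0,0],[0,0,0,0,0]],
  ],
)

```text
clock: 8.83
position: [375.4, -179.5, 54.9]
ee_rot: [0.225, 0.974, 0.003, -0.013]
contact_force: [1.2, 0.7, -4.6]
gripper_width: 25.4
```

```bash
cat >> h.py <<'E'
def show(o,name,c,h=70):
    tiles=[]
    for n,p,W,d in o:
        cal=optics.get_calibration(n);A=cv2.Rodrigues(cal["rvec"])[0];x=A@np.array(c,float)+cal["tvec"]
        u,v=(cal["K"][0,0]*x[:2]/x[2]+cal["K"][:2,2]).astype(int)
        u=np.clip(u,h,560-h);v=np.clip(v,h,420-h);tiles.append(cv2.resize(p[v-h:v+h,u-h:u+h],(400,400),interpolation=2))
    cv2.imwrite(f"pics/{name}.png",np.hstack(tiles))
E
python3 - <<'E'
from h import *
np.set_printoptions(precision=1,suppress=True)
s,o=look("t1");show(o,"t1",(470,-222,90))
B=R.from_quat(s["ee_rot"]).as_matrix();u=-B[:,0];print("fwd",u,"z",B[:,2],s["joints"])
for n,p,W,d in o:
    m=blade(p,W,d,s["position"][:2]+97*u[:2],110);P=W[m&(W[...,2]<150)]
    x=(P[:,:2]-s["position"][:2])@u[:2];print(len(P))
    for a in range(30,170,20):
        q=P[(x>=a)&(x<a+20),2];print(n,a,len(q),np.percentile(q,[5,25,50]) if len(q) else '')
    if len(P):print(np.percentile(x,[1,99]))
E
```

```text
8.83 [ 375.4 -179.5   54.9] [ 0.2  1.   0.  -0. ] [ 1.2  0.7 -4.6] [0.1 0.1 0. ] 25.4
fwd [ 0.9 -0.4 -0. ] z [-0.  0. -1.] [-0.1  0.2 -0.6 -0.  -0.7 -2. ]
1089
scene 30 211 [91.6 92.5 98.6]
scene 50 217 [90.4 91.5 94.5]
scene 70 121 [ 90.4  93.6 100.3]
scene 90 100 [88.8 93.6 98.6]
scene 110 208 [88.1 89.6 91.1]
scene 130 194 [87.2 88.2 88.7]
scene 150 38 [46.3 86.8 88. ]
[ 35.  152.7]
690
side 30 237 [88.9 93.2 99.4]
side 50 64 [88.6 90.4 95.7]
side 70 114 [88.2 89.4 90.2]
side 90 70 [86.6 89.3 95.7]
side 110 69 [86.2 87.4 91.8]
side 130 114 [85.3 86.6 87.2]
side 150 19 [85.5 86.2 86.4]
[ 30.7 151.9]
```

View pics/t1.png

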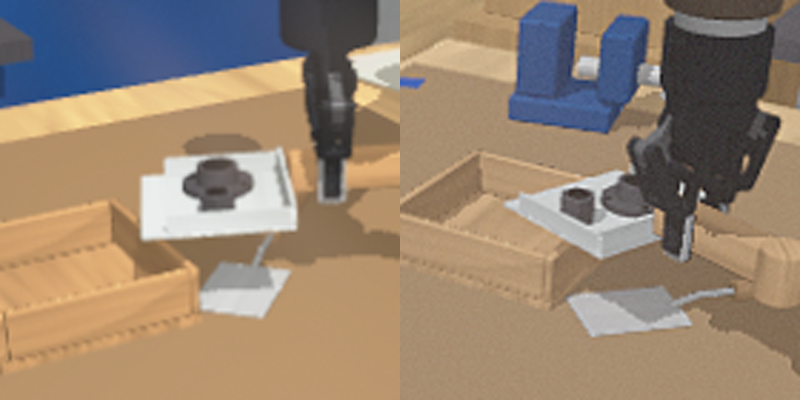

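The shovel (blade at tile-left (215,205)) is level over the near side of the tray, and both fittings are still on it. The rows only turn about the vertical, so I'll carry it square across the tray and press the front edge on the far rim. After that I'll push the edge against that rim from inside, to tip the blade nose-down about the edge.

Emit:
send_rows(
  steps=[
    [[-0.7,-0.1,0,-0.02,0],[-1.3,-0.3,0,-0.04,0],[-1.3,-0.3,0,-0.04,0],[-1.3,-0.4,0,-0.04,0],[-1.3,-0.4,0,-0.04,0],[-1.2,-0.5,0,-0.04,0],[-1.2,-0.6,0,-0.04,0],[-1.2,-0.6,0,-0.04,0],[-1.1,-0.7,0,-0.04,0],[-0.6,-0.4,0,-0.03,0]],
  ],
)

```text
clock: 9.77
position: [481.3, -250.8, 50.3]
ee_rot: [0.026, 1.0, 0.005, -0.012]
contact_force: [0.5, -0.5, -5.1]
gripper_width: 25.4
```

Emit:
send_rows(
  steps=[
    [[-0.7,-0.7,0,-0.03,0],[-0.7,-0.7,0,-0.02,0],[-0.5,-0.5,0,0,0],[-0.2,-0.2,0,0,0],[0,0,0,0,0],[0,0,0,0,0]],
  ],
)

```text
clock: 10.27
position: [506.7, -271.9, 46.7]
ee_rot: [-0.002, 1.0, 0.005, -0.013]
contact_force: [-0.9, -0.0, -3.9]
gripper_width: 25.3
```

```bash
cat >> h.py <<'E'
def prof(s,o):
    B=R.from_quat(s["ee_rot"]).as_matrix();u=-B[:2,0]/np.hypot(*B[:2,0]);w=np.array([-u[1],u[0]]);c=s["position"][:2]
    print("toolz",B[:,2].round(3),"yaw",np.degrees(np.arctan2(u[1],u[0])).round(1))
    for n,p,W,d in o:
        m=blade(p,W,d,c+97*u,110);P=W[m&(W[...,2]<200)&(d>0)]
        x=(P[:,:2]-c)@u;y=(P[:,:2]-c)@w
        print(n,len(P),"front x",np.percentile(P[:,0],[90,99]).round(1),"y",np.percentile(P[:,1],[1,99]).round(1),[(a,np.percentile(P[(x>=a)&(x<a+20),2],20).round(1)) for a in range(30,170,20) if ((x>=a)&(x<a+20)).sum()>8])
        Wt=W[(W[...,2]>46)&(W[...,2]<54)&(W[...,0]>648)&(W[...,0]<672)&(abs(W[...,1]+271)<70)];print(" far rim x",np.percentile(Wt[:,0],[2,50,98]).round(1),len(Wt))
E
python3 - <<'E'
from h import *
s,o=look("t2");prof(s,o);show(o,"t2",(570,-271,70))
E
```

```text
10.27 [ 506.7 -271.9   46.7] [-0.0022  0.9999  0.0053 -0.0129] [-0.9 -0.  -3.9] [-0.01  0.24  0.03] 25.3
toolz [-0.026  0.011 -1.   ] yaw 0.3
scene 1292 front x [651.1 661.1] y [-332.  -205.6] [(30, np.float64(84.3)), (50, np.float64(83.3)), (70, np.float64(85.1)), (90, np.float64(82.8)), (110, np.float64(81.1)), (130, np.float64(80.2)), (150, np.float64(79.3))]
 far rim x [655.4 660.3 663.6] 106
side 700 front x [649.5 658.8] y [-330.5 -203.9] [(30, np.float64(84.6)), (50, np.float64(81.2)), (70, np.float64(81.7)), (90, np.float64(83.1)), (110, np.float64(79.6)), (130, np.float64(78.2)), (150, np.float64(77.4))]
 far rim x [651.4 655.4 660.4] 34
```

View pics/t2.png

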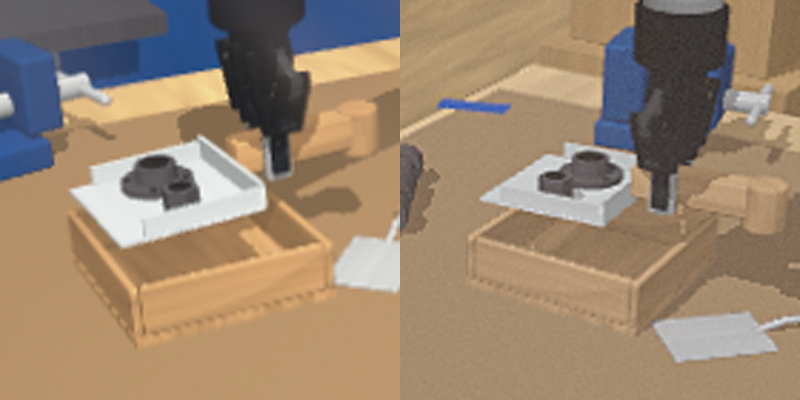

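Emit:
send_rows(
  steps=[
    [[0.1,0,0.6,0,0],[0,0,0.8,0,0],[0,0,0.6,0,0],[0,0,0.2,0,0],[0,0,0,0,0]],
  ],
)

```text
clock: 10.78
position: [503.1, -270.4, 22.8]
ee_rot: [-0.002, 1.0, 0.006, -0.013]
contact_force: [0.1, -0.6, -5.4]
gripper_width: 25.5
```

Emit:
send_rows(
  steps=[
    [[0,0,0.2,0,0],[0,0,0.2,0,0],[0,0,0.2,0,0],[0,0,0.1,0,0]],
  ],
)

```text
clock: 11.12
position: [505.2, -271.1, 17.1]
ee_rot: [-0.003, 1.0, 0.005, -0.011]
contact_force: [-2.3, 0.7, -0.2]
gripper_width: 25.3
```

Emit:
send_rows(
  steps=[
    [[0,0,0.3,0,0],[0,0,0.3,0,0],[0,0,0,0,0]],
  ],
)

```text
clock: 11.37
position: [508.0, -272.0, 13.5]
ee_rot: [-0.004, 1.0, 0.003, -0.007]
contact_force: [-2.2, 1.8, 0.5]
gripper_width: 25.1
```

Run:
```python
from h import *
s,o=look("t3");prof(s,o);show(o,"t3",(570,-271,60))
```

```text
11.37 [ 508.  -272.    13.5] [-0.0037  1.      0.0032 -0.0068] [-2.2  1.8  0.5] [0.   0.12 0.02] 25.1
toolz [-0.014  0.006 -1.   ] yaw 0.4
scene 1279 front x [652.4 662.7] y [-333.  -206.6] [(30, np.float64(52.7)), (50, np.float64(52.2)), (70, np.float64(55.2)), (90, np.float64(54.0)), (110, np.float64(52.7)), (130, np.float64(52.6)), (150, np.float64(52.4))]
 far rim x [648.4 657.6 664. ] 186
side 745 front x [650.8 659.9] y [-331.8 -205.5] [(30, np.float64(52.9)), (50, np.float64(50.6)), (70, np.float64(51.4)), (90, np.float64(53.9)), (110, np.float64(51.5)), (130, np.float64(50.8)), (150, np.float64(51.0))]
 far rim x [649.  654.9 660.5] 98
```

Emit:
send_rows(
  steps=[
    [[0,0,-0.5,0,0],[0.6,0,-0.1,0,0],[0.8,0,0,0,0],[0.2,0,0,0,0],[0,0,0,0,0],[0,0,0,0,0]],
  ],
)

```text
clock: 11.97
position: [485.1, -270.6, 16.4]
ee_rot: [-0.002, 1.0, 0.005, -0.013]
contact_force: [0.3, -0.5, -5.3]
gripper_width: 25.2
```

Emit:
send_rows(
  steps=[
    [[0,0,0.4,0,0],[0,0,0.3,0,0],[0,0,0,0,0],[-0.5,0,0,0,0],[-0.6,0,0,0,0],[0,0,0,0,0]],
  ],
)

```text
clock: 12.47
position: [497.7, -270.8, 13.4]
ee_rot: [-0.004, 1.0, 0.004, -0.012]
contact_force: [-0.7, 0.5, -5.0]
gripper_width: 25.3
```

Emit:
send_rows(
  steps=[
    [[0.5,0,0.3,0,0],[0,0,0.3,0,0],[0,0,0,0,0],[-0.5,0,0,0,0],[-0.5,0,0,0,0],[-0.5,0,0,0,0]],
  ],
)

```text
clock: 12.97
position: [497.5, -269.9, 13.1]
ee_rot: [-0.003, 1.0, 0.006, -0.025]
contact_force: [-12.1, 0.1, 9.7]
gripper_width: 25.7
```

Emit:
send_rows(
  steps=[
    [[-0.5,0,-0.2,0,0],[-0.6,0,-0.2,0,0],[-0.6,0,-0.2,0,0]],
  ],
)

```text
clock: 13.22
position: [497.1, -267.8, 13.6]
ee_rot: [0.003, 0.999, 0.011, -0.043]
contact_force: [-11.4, 0.5, 1.4]
gripper_width: 25.3
```

Run:
```python
from h import *
s,o=look("t4");prof(s,o);show(o,"t4",(570,-271,60));print(s["joints"])
```

```text
13.22 [ 497.1 -267.8   13.6] [ 0.0031  0.999   0.0108 -0.0427] [-11.4   0.5   1.4] [-0.17  2.81 -0.43] 25.3
toolz [-0.085  0.022 -0.996] yaw -0.3
scene 1222 front x [639.7 650.2] y [-331.5 -203.2] [(30, np.float64(49.7)), (50, np.float64(47.8)), (70, np.float64(49.5)), (90, np.float64(47.6)), (110, np.float64(43.6)), (130, np.float64(41.9)), (150, np.float64(41.7))]
 far rim x [655.5 660.4 663.9] 105Traceback (most recent call last):
  File "<stdin>", line 2, in <module>
  File "h.py", line 45, in prof
    print(n,len(P),"front x",np.percentile(P[:,0],[90,99]).round(1),"y",np.percentile(P[:,1],[1,99]).round(1),[(a,np.percentile(P[(x>=a)&(x<a+20),2],20).round(1)) for a in range(30,170,20) if ((x>=a)&(x<a+20)).sum()>8])
                             ~~~~~~~~~~~~~^^^^^^^^^^^^^^^^
    return _quantile_unchecked(
        a, q, axis, out, overwrite_input, method, keepdims, weights)
    return _ureduce(a,
                    func=_quantile_ureduce_func,
    ...<5 lines>...
                    overwrite_input=overwrite_input,
                    method=method)
    r = func(a, **kwargs)
    result = _quantile(arr,
                       quantiles=q,
    ...<2 lines>...
                       out=out,
                       weights=wgt)
    slices_having_nans = np.isnan(arr[-1, ...])
                                  ~~~^^^^^^^^^
IndexError: index -1 is out of bounds for axis 0 with size 0
```

Emit:
send_rows(
  steps=[
    [[-0.6,0,-0.3,0,0],[-0.6,0,-0.3,0,0],[-0.6,0,-0.3,0,0],[-0.6,0,-0.3,0,0],[-0.6,0,-0.3,0,0]],
  ],
)

```text
clock: 13.73
position: [495.8, -265.3, 15.7]
ee_rot: [0.008, 0.997, 0.019, -0.078]
contact_force: [-9.5, 0.5, -1.8]
gripper_width: 25.4
```

Emit:
send_rows(
  steps=[
    [[-0.8,0,-0.4,0,0],[-0.8,0,-0.4,0,0],[-0.8,0,-0.4,0,0],[-0.8,0,-0.4,0,0],[-0.8,0,-0.4,0,0]],
  ],
)

```text
clock: 14.15
position: [495.1, -262.8, 18.5]
ee_rot: [0.009, 0.991, 0.03, -0.126]
contact_force: [-12.9, -1.5, -0.4]
gripper_width: 25.2
```

Run:
```python
from h import *
s,o=look("t5");show(o,"t5",(570,-271,60))
try: prof(s,o)
except Exception: pass
```

```text
14.15 [ 495.1 -262.8   18.5] [ 0.0093  0.9915  0.0302 -0.1264] [-12.9  -1.5  -0.4] [-0.16  3.36  0.78] 25.2
toolz [-0.25   0.062 -0.966] yaw -0.6
scene 913 front x [629.8 639.6] y [-332.1 -193.6] [(30, np.float64(47.9)), (50, np.float64(41.9)), (70, np.float64(41.0)), (90, np.float64(46.0)), (110, np.float64(26.8)), (130, np.float64(22.0))]
 far rim x [655.3 660.1 663.7] 103
```

View pics/t5.png

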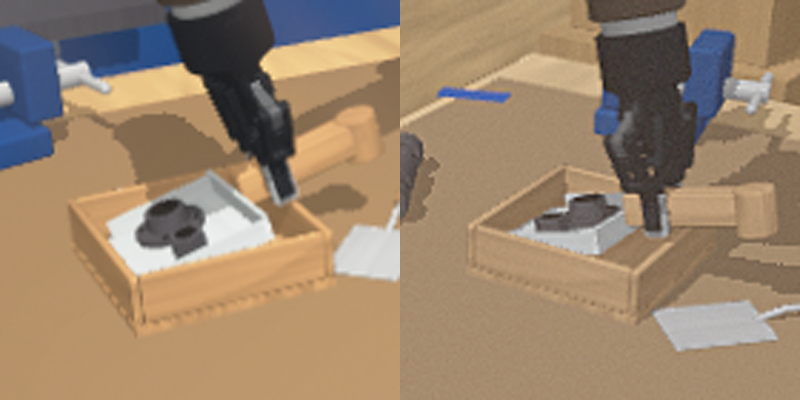

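Emit:
send_rows(
  steps=[
    [[-0.8,0,-0.5,0,0],[-0.8,0,-0.5,0,0],[-0.8,0,-0.5,0,0],[-0.8,0,-0.5,0,0],[-0.8,0,-0.5,0,0],[-0.8,0,-0.5,0,0]],
  ],
)

```text
clock: 14.75
position: [495.7, -263.1, 32.5]
ee_rot: [0.007, 0.981, 0.041, -0.189]
contact_force: [-17.8, 3.6, 10.3]
gripper_width: 25.1
```

Emit:
send_rows(
  steps=[
    [[-0.8,0,-0.6,0,0],[-0.8,0,-0.6,0,0],[-0.8,0,-0.6,0,0],[-0.8,0,-0.6,0,0],[-0.8,0,-0.6,0,0],[-0.8,0,-0.6,0,0]],
  ],
)

```text
clock: 15.25
position: [500.9, -265.6, 55.9]
ee_rot: [0.003, 0.966, 0.048, -0.256]
contact_force: [-18.0, 3.3, 7.0]
gripper_width: 25.1
```

Run:
```python
from h import *
s,o=look("t6");show(o,"t6",(570,-271,60))
print(s["joints"].round(2))
try: prof(s,o)
except Exception: pass
```

```text
15.25 [ 500.9 -265.6   55.9] [ 0.003   0.9656  0.0482 -0.2555] [-18.    3.3   7. ] [-0.37  4.67  1.23] 25.1
[-0.2   0.71  0.09  0.   -1.48 -1.38]
toolz [-0.493  0.095 -0.865] yaw 1.2
scene 1012 front x [613.3 636.5] y [-329.3 -202.4] [(50, np.float64(63.2)), (70, np.float64(51.8)), (90, np.float64(43.4)), (110, np.float64(37.9)), (130, np.float64(37.1))]
 far rim x [649.4 660.1 663.6] 110
```

Emit:
send_rows(
  steps=[
    [[-0.8,0,-0.6,0,0],[-0.8,0,-0.6,0,0],[-0.8,0,-0.6,0,0],[-0.8,0,-0.6,0,0],[-0.8,0,-0.6,0,0],[-0.8,0,-0.6,0,0],[-0.6,0,-0.6,0,0]],
  ],
)

```text
clock: 15.93
position: [513.0, -268.2, 83.4]
ee_rot: [0.001, 0.942, 0.056, -0.332]
contact_force: [-12.1, 2.3, 4.1]
gripper_width: 25.4
```

Run:
```python
from h import *
s,o=look("t7");show(o,"t7",(590,-271,60))
```

```text
15.93 [ 513.  -268.2   83.4] [ 0.001   0.9417  0.0563 -0.3316] [-12.1   2.3   4.1] [0.01 2.66 0.68] 25.4
```

View pics/t7.png

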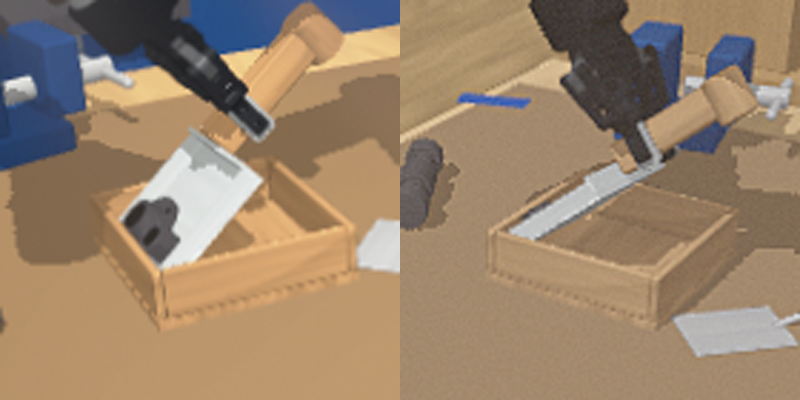

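Emit:
send_rows(
  steps=[
    [[0.5,0,0,0,0],[0.8,0,0,0,0],[1.0,0,0,0,0],[1.0,0,0,0,0],[1.0,0,0,0,0],[1.0,0,0,0,0],[1.0,0,0,0,0],[1.0,0,0,0,0],[0.5,0,0,0,0],[0,0,0,0,0]],
  ],
)

```text
clock: 16.87
position: [449.2, -272.4, 133.2]
ee_rot: [0.001, 0.944, 0.055, -0.326]
contact_force: [-0.6, -0.3, -3.5]
gripper_width: 25.3
```

Run:
```python
from h import *
s,o=look("t8");show(o,"t8",(560,-271,80),80)
```

```text
16.87 [ 449.2 -272.4  133.2] [ 0.0015  0.9436  0.0554 -0.3265] [-0.6 -0.3 -3.5] [-0.3  -1.6   0.02] 25.3
```

View pics/t8.png

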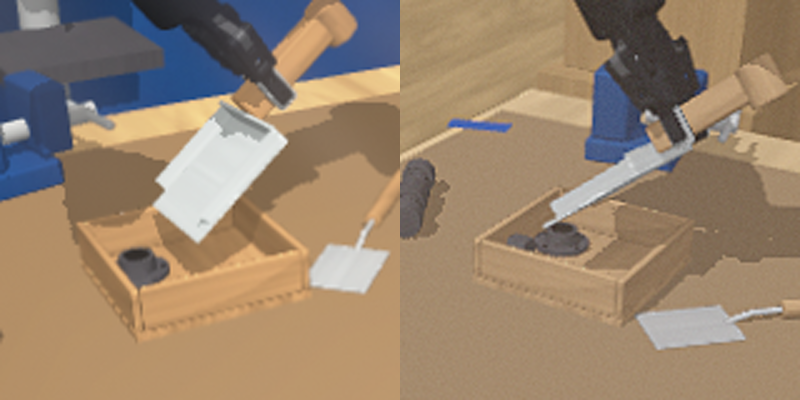

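The flange (145,265) and nut (520,240) are both in the tray and the blade is empty. Now I'll carry the shovel back to its old spot.

Emit:
send_rows(
  steps=[
    [[0.6,0.1,-0.8,0,0],[0.7,0.1,-0.9,0,0],[0.7,0.1,-0.8,0,0],[0.6,0.1,-0.8,0,0],[-0.4,1.5,-0.1,0,0],[-0.7,2.6,-0.2,0,0],[-0.7,2.6,-0.2,0,0],[-0.7,2.6,-0.2,0,0],[-0.7,2.6,-0.2,0,0],[-0.7,2.6,-0.2,0,0]],
  ],
)

```text
clock: 17.8
position: [495.9, -125.4, 180.8]
ee_rot: [0.005, 0.944, 0.056, -0.325]
contact_force: [-0.5, -0.0, -2.6]
gripper_width: 25.3
```

Emit:
send_rows(
  steps=[
    [[-0.7,2.6,-0.2,0,0],[-0.7,2.6,-0.2,0,0],[-0.7,2.6,-0.2,0,0],[-0.7,2.6,-0.2,0,0],[-0.3,1.3,-0.1,0,0],[0,0,0,0,0],[0,0,0,0,0]],
  ],
)

```text
clock: 18.38
position: [534.5, 6.1, 183.8]
ee_rot: [-0.001, 0.945, 0.055, -0.323]
contact_force: [-0.0, 0.3, -3.3]
gripper_width: 25.4
```

Emit:
send_rows(
  steps=[
    [[-0.4,-0.3,0.5,0,0],[-0.8,-0.5,1.0,0,0],[-0.8,-0.5,1.0,0,0],[-0.8,-0.5,1.0,0,0],[-0.8,-0.5,1.0,0,0],[-0.8,-0.3,1.0,0,0],[-0.8,-0.2,1.0,0,0],[-0.4,0,0.5,0,0],[0,0,0,0,0]],
  ],
)

```text
clock: 19.13
position: [532.1, -23.6, 86.9]
ee_rot: [0.005, 0.944, 0.055, -0.324]
contact_force: [-0.3, 1.0, -2.6]
gripper_width: 25.3
```

Emit:
send_rows(
  steps=[
    [[-0.4,0,0.5,0,0],[-0.4,0,0.5,0,0],[-0.4,0,0.5,0,0],[-0.4,0,0.5,0,0],[-0.4,0,0.5,0,0],[-0.4,0,0.5,0,0]],
  ],
)

```text
clock: 19.63
position: [532.4, -21.9, 56.3]
ee_rot: [0.004, 0.944, 0.052, -0.325]
contact_force: [-4.2, 1.7, 7.3]
gripper_width: 25.9
```

Emit:
send_rows(
  steps=[
    [[-0.1,0,0.7,0,0],[-0.1,0,0.7,0,0],[-0.1,0,0.7,0,0],[-0.1,0,0.7,0,0]],
  ],
)

```text
clock: 19.97
position: [520.8, -19.7, 35.1]
ee_rot: [0.003, 0.946, 0.05, -0.321]
contact_force: [-1.2, -0.8, 3.9]
gripper_width: 25.3
```

```bash
cat >> h.py <<'E'
def prof2(s,o,c=(600,-20)):
    print("wrist torque",s["wrist_torque"].round(2))
    for n,p,W,d in o:
        hsv=cv2.cvtColor(p,cv2.COLOR_BGR2HSV)
        k=(hsv[...,1]<45)&(hsv[...,2]>120)&(d>0)&(abs(W[...,0]-c[0])<130)&(abs(W[...,1]-c[1])<90)&(W[...,2]<150)
        P=W[k];print(n,len(P),[(a,np.percentile(P[abs(P[:,0]-a-10)<10,2],[15,50]).round(0).tolist()) for a in range(480,720,20) if (abs(P[:,0]-a-10)<10).sum()>8],"y",np.percentile(P[:,1],[1,99]).round(0))
E
python3 - <<'E'
from h import *
s,o=look("r1");prof2(s,o)
E
```

```text
19.97 [520.8 -19.7  35.1] [ 0.0029  0.9458  0.0501 -0.3207] [-1.2 -0.8  3.9] [-0.61 -1.04  0.04] 25.3
wrist torque [-0.61 -1.04  0.04]
scene 2949 [(540, [67.0, 79.0]), (560, [3.0, 76.0]), (580, [45.0, 51.0]), (600, [36.0, 42.0]), (620, [29.0, 34.0]), (640, [20.0, 26.0]), (660, [13.0, 18.0]), (680, [7.0, 12.0])] y [-86.  39.]
side 861 [(520, [70.0, 74.0]), (540, [66.0, 85.0]), (560, [48.0, 52.0]), (580, [54.0, 61.0]), (600, [43.0, 50.0]), (620, [24.0, 38.0]), (640, [17.0, 23.0]), (660, [9.0, 15.0]), (680, [-1.0, 4.0])] y [-83.  41.]
```

Emit:
send_rows(
  steps=[
    [[-0.3,0,0.6,0,0],[-0.3,0,0.6,0,0],[-0.3,0,0.6,0,0],[-0.3,0,0.6,0,0],[-0.3,0,0.6,0,0],[-0.3,0,0.6,0,0]],
  ],
)

```text
clock: 20.57
position: [511.6, -14.8, -6.7]
ee_rot: [0.003, 0.945, 0.051, -0.322]
contact_force: [-1.4, -0.4, 1.7]
gripper_width: 25.7
```

Run:
```python
from h import *
s,o=look("r2");prof2(s,o)
```

```text
20.57 [511.6 -14.8  -6.7] [ 0.0026  0.9454  0.0507 -0.3218] [-1.4 -0.4  1.7] [-0.51 -1.08 -0.06] 25.7
wrist torque [-0.51 -1.08 -0.06]
scene 2863 [(520, [4.0, 32.0]), (540, [26.0, 38.0]), (560, [16.0, 22.0]), (580, [15.0, 22.0]), (600, [13.0, 17.0]), (620, [12.0, 16.0]), (640, [10.0, 14.0]), (660, [8.0, 13.0]), (680, [6.0, 11.0])] y [-83.  42.]
side 1144 [(520, [25.0, 35.0]), (540, [48.0, 51.0]), (560, [18.0, 26.0]), (580, [20.0, 30.0]), (600, [11.0, 16.0]), (620, [10.0, 13.0]), (640, [8.0, 11.0]), (660, [6.0, 9.0]), (680, [3.0, 7.0]), (700, [-2.0, -1.0])] y [-72.  44.]
```

Emit:
send_rows(
  steps=[
    [[-0.3,0,0.4,0,0],[-0.3,0,0.4,0,0],[-0.2,0,0.3,0,0],[0,0,0,0,0]],
  ],
)

```text
clock: 21.0
position: [511.0, -13.5, -19.2]
ee_rot: [0.002, 0.945, 0.05, -0.324]
contact_force: [-1.3, -1.3, 1.8]
gripper_width: 25.3
```

Run:
```python
from h import *
s,o=look("r3");prof2(s,o)
```

```text
21.0 [511.  -13.5 -19.2] [ 0.0018  0.9448  0.0495 -0.3239] [-1.3 -1.3  1.8] [-0.7  -0.86  0.19] 25.3
wrist torque [-0.7  -0.86  0.19]
scene 2828 [(520, [12.0, 21.0]), (540, [10.0, 23.0]), (560, [7.0, 24.0]), (580, [7.0, 14.0]), (600, [7.0, 11.0]), (620, [7.0, 11.0]), (640, [7.0, 11.0]), (660, [7.0, 11.0]), (680, [7.0, 11.0]), (700, [12.0, 13.0])] y [-82.  43.]
side 1182 [(520, [15.0, 23.0]), (540, [35.0, 40.0]), (560, [10.0, 18.0]), (580, [11.0, 21.0]), (600, [6.0, 9.0]), (620, [6.0, 8.0]), (640, [6.0, 9.0]), (660, [6.0, 8.0]), (680, [5.0, 8.0]), (700, [-2.0, -1.0])] y [-67.  44.]
```

Emit:
send_rows(
  steps=[
    [[0,0,0,0,0.33],[0,0,0,0,0.36],[0,0,0,0,0.4],[0,0,0,0,0.6],[0,0,0,0,1],[0,0,0,0,1],[0,0,0,0,1],[0,0,0,0,1]],
  ],
)

```text
clock: 21.77
position: [510.9, -12.8, -23.0]
ee_rot: [0.002, 0.945, 0.051, -0.323]
contact_force: [-0.7, -0.2, 1.4]
gripper_width: 85.2
```

Emit:
send_rows(
  steps=[
    [[0,0,-0.5,0,1],[0,0,-1.5,0,1],[0,0,-2.5,0,1],[0,0,-3,0,1],[0,0,-3,0,1],[0,0,-3,0,1],[0,0,-3,0,1],[0,0,-2,0,1],[0,0,0,0,1]],
  ],
)

```text
clock: 22.52
position: [627.3, -32.9, 130.1]
ee_rot: [0.003, 0.944, 0.05, -0.326]
contact_force: [-0.7, -0.4, 0.5]
gripper_width: 85.1
```

Run:
```python
from h import *
s,o=look("f1");prof2(s,o)
p=np.hstack([cv2.resize(o[0][1][100:300,100:400],(400,267)),cv2.resize(o[1][1][100:300,180:480],(400,267))])
w,_=optics.get_image("wrist")
n,P,W,d=o[0];k=(P.max(2)<80)&(d>0)&(W[...,0]>480)&(W[...,0]<670)&(W[...,1]>-355)&(W[...,1]<-190)&(W[...,2]>5);print("dark in tray",k.sum(),W[k].min(0).round(),W[k].max(0).round())
q=np.zeros((300,800,3),np.uint8);q[:,:400]=cv2.resize(w,(400,300));t=cv2.resize(o[0][1][135:210,150:255],(400,286));q[:286,400:]=t
cv2.imwrite("pics/f1.png",np.vstack([p,q]))
```

```text
22.52 [627.3 -32.9 130.1] [ 0.0025  0.9442  0.0504 -0.3256] [-0.7 -0.4  0.5] [-0.19 -1.13  0.04] 85.1
wrist torque [-0.19 -1.13  0.04]
scene 2976 [(560, [22.0, 23.0]), (580, [4.0, 8.0]), (600, [4.0, 5.0]), (620, [4.0, 5.0]), (640, [4.0, 5.0]), (660, [4.0, 5.0]), (680, [3.0, 4.0]), (700, [2.0, 3.0])] y [-83.  43.]
side 1679 [(560, [4.0, 12.0]), (580, [3.0, 12.0]), (600, [0.0, 2.0]), (620, [0.0, 2.0]), (640, [0.0, 2.0]), (660, [0.0, 2.0]), (680, [-0.0, 1.0]), (700, [-2.0, -1.0])] y [-105.   44.]
dark in tray 198 [ 593. -317.   11.] [ 645. -232.   35.]
```

View pics/f1.png

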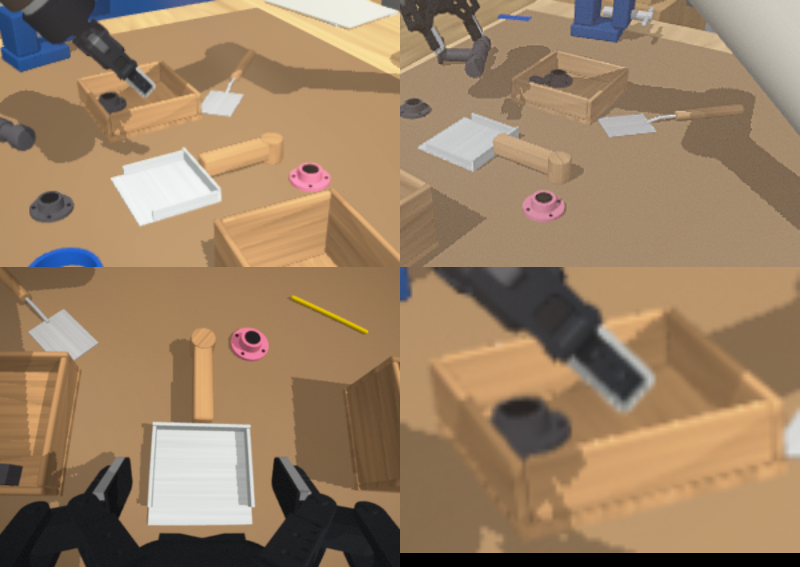

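The shovel lies flat and empty at scene (165,185). The flange (113,100) and the nut (side view (535,80)) are in the tray, and nothing touches the arm. Handing in.

```bash
python3 -c "
from bench import job;print(job.job_done())"
```

```text
the job is handed in; nothing more can be done
None
```

The flange and hex nut are in the shallow tray, and the empty shovel lies flat on the bench, clear of the tray, with the gripper open and away from it. The job was handed in at about 22.6 s, and no verdict was reported.

**How it went:**
- I gripped the shovel by its handle near x = -97.
- I carried it level to the tray and pressed the loaded blade's front edge on the far rim. The wrist force showed the rim taking roughly 5 N.
- The rows can only turn the tool about its own axis. So I backed off a little and pushed the front edge against the inside of that far wall, just below the rim. That tilted the tool to about 39° nose-down.
- Drawing the shovel back let both fittings slide off. The fingers never touched them.
- I set the blade's edge on the bench and lowered the handle; the shovel turned in the grip until it lay flat, and I let go.

**Last checks:**
- Depth readings show the blade flat on the bench.
- The flange and nut both show inside the tray in the final images. Dark pixels there span about 52 × 85 mm.
- The contact force is near zero.

**What disagreed:**
- **Fingertip height:** the real fingertips were about 40 mm short of the reported tool position. My first close was therefore on air above the handle; camera depth showed this and I corrected it.
- **Camera offset:** the scene and wrist cameras differed by about 3 mm in y.
- **Where it tipped:** the blade went through its 38° tilt with the edge sliding down the inner face of the far wall, not resting on top of the rim.

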